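# Seat a lens barrel in a sprung V-block and hold it down

## Task

Lift the lens barrel out of its wooden rest and lay it lengthwise in the groove of the sprung metal V-block, centred along the groove and lying evenly on both sloping faces. Then press it down so that the sprung stage sinks about half of its travel, and finish while still holding it pressed like that, so that a clamp could be fitted. Do not drop the barrel or slam it into the block, and leave the bottle, beaker, crucible and tape roll nearby where they are.

Things in the scene. Friction and masses are not known exactly. Their poses are not given: they have to be found in the camera images.
- barrel_center (a point): centre of the loose lens barrel: a smooth dark metal cylinder, 32 mm in diameter, 110 mm long, about 0.15 kg, with bright rims, glass ends and two raised black rings (34 mm in diameter, 4 mm wide, 7 mm either side of the middle) to grip it by. It lies level; its x axis is the cylinder's axis. Both ends are alike. At the start it lies in the wooden rest with its centre 48 mm above the bench
- barrel: the same lens barrel; the origin is its centre, x along its axis
- rest: fixed wooden rest, 108 (x) x 60 (y) mm, 43 mm high: a 10 mm base with two notched uprights, 14 mm thick, at x = -40 and +40 mm; the barrel lies across both notches along x, its middle 66 mm free between the uprights, open underneath down to 10 mm. The origin is the centre of the underside
- vbase: fixed dark steel base plate of the sprung V-block, 124 (x) x 80 (y) x 12 mm; origin at the centre of its underside; x runs along the groove. Above it, on four coil springs, floats the bright stage: a plate 104 x 60 mm, its top 36 mm above the bench when up, carrying two V saddles, one at each end
- vee (a point): where the barrel's centre is when seated: on the groove's centre line, midway between the two saddles; moves with the stage; 68.6 mm above the bench when the stage is up. x along the groove, y to its left across it, z up. The groove is a 90 degree V, 40 mm wide at the top, its lowest line 22.6 mm below this point, its mouth 2.6 mm below it
- stage (a joint): how far the sprung stage is pushed down, m: 0 up, 0.012 on its stops. The barrel's weight alone does not sink it; the push on the stage, barrel's weight included, is about 2.5 N when it begins to sink, and 0.9 N more for every mm
- cheek_left: the left (+y of the V-block) sloping face of both saddles, fixed on the stage; origin on the stage plate's top at the middle of the block. The saddles are 24 mm long each (x from -49 to -25 and from 25 to 49 mm) and rise 30 mm above the plate; between them a gap of 50 mm along x is free for fingers, down to the plate
- cheek_right: the right (-y) sloping face of both saddles, likewise
- dropper: bystander: dark dropper bottle with a rubber bulb, 36 mm in diameter, 97 mm high; origin at the centre of its underside
- beaker: bystander: glass beaker, 57 mm wide, 70 mm high; origin at the centre of its underside
- crucible: bystander: white crucible, 44 mm wide, 32 mm high; origin at the centre of its underside
- tape: bystander: roll of tape lying flat, 68 mm wide, 24 mm high; origin at the centre of its underside
Mind the look-alikes: they are no part of the job. What is shaped like the barrel but turquoise or yellow is not meant.

How it is judged:
By the outcome, as a careful person would: the job done as asked, in the order asked, and still so for the second after the job is handed in, while the arm keeps its last pose, push and grip.
It also fails if it takes over 48 s, if anything falls off the work surface, if the arm or the gripper's body presses on something with over 40 N, if the wrist force passes 120 N, or if a joint passes its speed limit or range.

## Robot

A 6-joint arm with a two-finger parallel gripper is mounted at the origin on a cart in front of the work surface, level with it; the furniture and walls round the work are solid. World frame = base frame: x ahead of the robot, y to its left, z up, the work surface at z = 0. Lengths are in mm, angles in rad, forces in N, time in s.
With the tool pointing down it reaches from about 275 to 750 mm from the base axis. Payload 10.2 kg.
Tool frame: the origin (TCP) lies between the finger pads; the fingertips stand 14 mm ahead of it and the grasp point (between the pads) lies 5 mm behind it; z points along the fingers, y is the direction in which the jaws open and shut (so a half turn about z gives the same grasp; the last joint's range is limited). The gripper opens to 88 mm and grips with 3 to 60 N. Pads are 18 mm wide; open, the fingers measure 123 mm over their backs; the gripper's body (75 mm by 187 mm) begins 45 mm behind the grasp point.
Start: joints at [-1.402, 0.313, 1.498, -0, 1.331, -0.223], TCP at [200.461, -485.229, 252.72] pointing down, gripper open.
Joint ranges: [-2.94, 2.94], [-0.97, 2.17], [0.19, 2.56], [-1.23, 4.37], [0.02, 3.11], [-2.88, 2.88]. Speed limits (rad/s): [2.39, 2.39, 3.01, 3.14, 3.14, 3.14].

## Interface

Orientations are given as a unit quaternion [w, x, y, z].
In Python, from workcell import readout, camera, get_calibration, job_done, trace gives the robot as it stands.
- The arm moves only by the tool move_arm, never from a script. Its arguments are lists of equal length, an entry for each row: "claw": the finger opening in cm, from 0 to 8.81; "translation": the shift along the world's x, y, z in cm, a list of three; "roll": the turn about the world's z in degrees. In form: {"claw": [claw, ...], "translation": [[tx, ty, tz], ...], "roll": [roll, ...]}. A call has 1 to 8 rows; each row is the pose to reach, as a shift and turn from the pose measured when the call began; what a row does not reach only later rows make up. A row lasts 1/10 s, in which the tool goes at most 50 mm and 8.59 degrees, less where a joint would pass 70% of its speed; a pose out of reach is approached as far as the arm can. A call with a gripper value outside its range is refused whole. The fingers move at their own pace and stop on an object; "newtons" is the grip in N (left out, the last holds). Time passes only in rows, so rows that repeat a pose let the fingers close. It gives the time, the measured TCP pose, the force and the opening at its end, in the units of the state.
- readout.state(): the state, without advancing time (a new reading comes with each control period).
- camera(name): name is "scene" or "top" or "wrist"; returns the picture (420x560x3 uint8, blue, green, red); there is no depth.
- get_calibration(name): a dict with "fovy" (degrees; the focal length in pixels is half the picture's height over the tangent of half this angle, whatever the lens; pixels are square), "cx", "cy" (the principal point, pixels), "k1" (the pictures are not rectified: a ray, as slopes to the right and down, at radius r is drawn at 1 + k1 r^2 times it, then the intrinsics apply), "T" (4x4, takes a point from camera to world coordinates); the wrist camera has in their place "hand_eye" (4x4, takes a point from camera to tool coordinates, whose origin is the TCP and whose axes are the flange's). Camera axes: x right, y down, z forward; pixel columns grow to the right and rows downward; lengths in mm; the calibration is good to about 2 mm. A picture is of the moment at which its call begins: read the wrist's pose just before it. get_calibration takes no time and is no camera call.
- job_done(): hands the job in, once; it reports no verdict.
Trained networks look in the newest picture that a camera, given by its name, has taken for a name from the list of things; names that differ only in an ending like _2 or _b are one class to them, and where a whole thing is asked for, a point or a joint stands for the part that bears it (a point fixed in the world has none). Each returns a list of dicts, best first, with "conf" (0 to 1); they miss things now and then, are a little off and sometimes report something else, mostly with a low value. They report only what shows in the picture. A call takes as long as a camera call. They do not tell look-alikes from the thing itself.
- trace(camera, label): "pixels" (420x560 bool, what is visible of it) and "rect" ([centre column, centre row, width, height] in pixels, round what is visible of it).
The state is a dict: "clock": time; "q": joint angles; "joint_velocities": joint speeds; "joint_efforts": joint torques, N m; "tool_pos": TCP position; "eef_rot": TCP orientation; "contact_force": force on the tool from outside, world axes, zero at the start; "wrist_torque": the same for the moment, N m; "grip_width": opening from 0.0 (shut) to 1.0 (fully open).
Only numpy, scipy, OpenCV 4.12 (cv2) and the standard library are available. Lean on these libraries where they do the work, as an engineer would, in place of code of your own. Each camera call takes 0.05 s, during which the arm holds its last target.

## Working session

There is one attempt and no reset: what is moved stays moved. The work goes in short steps, Python scripts to look and compute and a tool call to move; the robot and the scene stay as the last step left them, time stands still between calls to the robot, and variables do not carry over. Pictures are saved under pics/ and viewed, and the job is handed in when it is done.

Besides the shell and the picture viewer there is one more tool, called after "Emit:" as a command line: name --pt "numbers of a row" for each row, then --argument value for the rest. move_arm: Moves the arm, as the interface text tells. Its arguments: {"type":"object","properties":{"claw":{"type":"array","items":{"type":"number"}},"translation":{"type":"array","items":{"type":"array","items":{"type":"number"}}},"roll":{"type":"array","items":{"type":"number"}},"newtons":{"type":"number"}},"required":["claw","translation","roll"]}

```bash
ls; mkdir -p pics
python3 - <<'E'
from workcell import readout,camera,get_calibration
import cv2
s=readout.state();print(s)
for n in("scene","top","wrist"):
    c=get_calibration(n);print(n,c)
    cv2.imwrite(f"pics/{n}0.png",camera(n))
E
```

```text
pics
{'clock': 0.0, 'q': array([-1.40240036e+00,  3.13451739e-01,  1.49841526e+00,  1.50289306e-05,
        1.33098859e+00, -2.23414319e-01]), 'joint_velocities': array([-0.00066391,  0.0008423 , -0.00121269, -0.00151111, -0.00131428,
        0.0011015 ]), 'joint_efforts': array([-1.99887218e-04, -4.02210510e+01, -2.52267694e+01,  6.94212480e-02,
        3.52614862e-02, -9.64961760e-05]), 'tool_pos': array([ 200.4250806 , -485.00022713,  252.16837945]), 'eef_rot': array([-6.31028526e-04,  9.80872034e-01,  1.94652648e-01,  2.46645193e-05]), 'contact_force': array([-0.2140987 ,  0.3931508 , -0.31318587]), 'wrist_torque': array([ 0.01035179, -0.0010575 ,  0.01002312]), 'grip_width': 1.0033863268649434}
scene {'fovy': 49.50313137673675, 'cx': 277.7292336918947, 'cy': 209.60265897605333, 'k1': 0.02209737975770486, 'T': array([[-5.04371850e-01, -3.50326119e-01,  7.89227880e-01,
        -4.95395783e+02],
       [-8.63485123e-01,  2.06295767e-01, -4.60255907e-01,
         5.84393418e+02],
       [-1.57470572e-03, -9.13626656e-01, -4.06551169e-01,
         6.00626818e+02],
       [ 0.00000000
[... 290 characters left out ...]
, -7.81082986e-02,  1.22026570e-02,
        -1.93802024e+01],
       [ 4.26737846e-03, -2.07295567e-01, -9.78269052e-01,
         1.61070716e+03],
       [ 0.00000000e+00,  0.00000000e+00,  0.00000000e+00,
         1.00000000e+00]])}
wrist {'fovy': 67.98391911343583, 'cx': 275.97316518233185, 'cy': 211.97023457089122, 'k1': 0.02260224966990365, 'hand_eye': array([[-2.83660201e-04, -9.53801970e-01, -3.00435887e-01,
         7.88981781e+01],
       [ 9.99999914e-01, -1.79861787e-04, -3.73149995e-04,
        -5.02188774e-01],
       [ 3.01874265e-04, -3.00435967e-01,  9.53801939e-01,
        -1.31058900e+02],
       [ 0.00000000e+00,  0.00000000e+00,  0.00000000e+00,
         1.00000000e+00]])}
```

View pics/scene0.png

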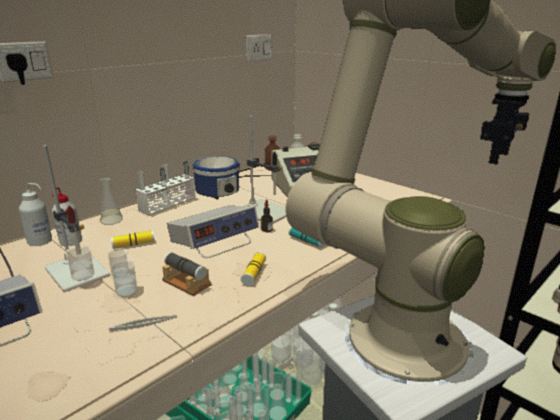

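View pics/top0.png

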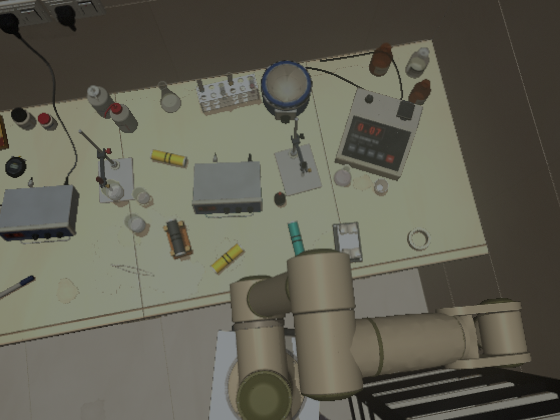

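View pics/wrist0.png

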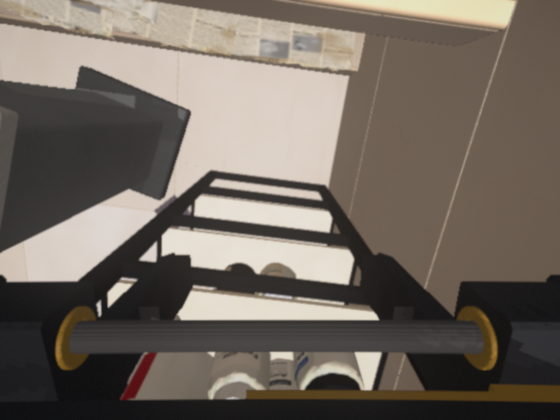

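The top view shows the dark barrel in its rest at (177,238) and the V-block at (347,240). The yellow and turquoise look-alikes are at (168,158), (228,258) and (296,238).

```bash
cat > h.py <<'E'
import numpy as np,cv2
from workcell import readout,camera,get_calibration,trace
def cal(n):
    c=get_calibration(n);f=210/np.tan(np.radians(c["fovy"]/2));return c,f
def camT(n,st=None):
    c,f=cal(n)
    if n!="wrist": return c["T"]
    st=st or readout.state()
    from scipy.spatial.transform import Rotation as R
    w,x,y,z=st["eef_rot"];T=np.eye(4);T[:3,:3]=R.from_quat([x,y,z,w]).as_matrix();T[:3,3]=st["tool_pos"]
    return T@c["hand_eye"]
def px2ray(n,uv,T=None):
    c,f=cal(n);T=camT(n) if T is None else T
    uv=np.atleast_2d(np.asarray(uv,float));d=(uv-[c["cx"],c["cy"]])/f
    s=d.copy()
    for _ in range(20): s=d/(1+c["k1"]*(s**2).sum(1,keepdims=True))
    r=np.c_[s,np.ones(len(s))]@T[:3,:3].T
    return T[:3,3],r
def onz(n,uv,z,T=None):
    o,r=px2ray(n,uv,T);return o+r*((z-o[2])/r[:,2])[:,None]
def proj(n,P,T=None):
    c,f=cal(n);T=camT(n) if T is None else T
    p=(np.atleast_2d(P)-T[:3,3])@T[:3,:3];s=p[:,:2]/p[:,2:]
    s=s*(1+c["k1"]*(s**2).sum(1,keepdims=True));return s*f+[c["cx"],c["cy"]]
def mom(m):
    v,u=np.nonzero(m);P=np.c_[u,v].astype(float);c=P.mean(0);w,V=np.linalg.eigh(np.cov((P-c).T));return c,V[:,1],np.sqrt(w)
E
python3 - <<'E'
from h import *
Z=dict(barrel=48,rest=20,vbase=6,stage=36,cheek_left=50,cheek_right=50,dropper=45,beaker=35,crucible=16,tape=12)
im=camera("top");o=im.copy()
cal_=(0,0,255)
for k,z in Z.items():
    for r in trace("top",k)[:3]:
        c,a,w=mom(r["pixels"])
        p=onz("top",[c,c+10*a],z)
        d=p[1]-p[0]
        print(k,round(r["conf"],2),np.round(r["rect"]),r["pixels"].sum(),p[0].round(1),"ax",np.degrees(np.arctan2(d[1],d[0])).round(1),w.round(1))
cv2.imwrite("pics/topz.png",cv2.resize(im[180:290,130:450],None,fx=2.5,fy=2.5,interpolation=cv2.INTER_CUBIC))
print(readout.state()["clock"])
E
```

```text
barrel 0.81 [175. 239.  19.  36.] 413 [411.9 305.   48. ] ax -158.0 [ 3.2 10.8]
barrel 0.8 [296. 237.  18.  34.] 337 [441.8 -55.3  48. ] ax -162.0 [2.9 9.6]
barrel 0.77 [170. 158.  41.  19.] 383 [659.6 356.5  48. ] ax 82.5 [ 2.9 10.7]
rest 0.66 [179. 239.  32.  37.] 350 [411.5 298.   20. ] ax -163.2 [ 7.6 10.5]
vbase 0.69 [349. 241.  31.  42.] 881 [ 453.4 -218.2    6. ] ax -152.4 [ 6.9 10.7]
stage 0.71 [347. 241.  20.  33.] 641 [ 450.2 -216.3   36. ] ax -162.2 [5.6 9.6]
stage 0.62 [382. 183.  14.  14.] 142 [ 629.5 -308.8   36. ] ax 85.4 [3.3 3.5]
cheek_left 0.55 [346. 239.  15.  32.] 82 [ 461.5 -199.6   50. ] ax -166.9 [ 2.1 10.4]
cheek_right 0.73 [354. 241.  14.  34.] 178 [ 438.6 -231.8   50. ] ax -169.1 [ 2.8 12.5]
cheek_right 0.39 [382. 184.  13.  10.] 140 [ 624.7 -306.    50. ] ax 87.8 [3.2 3.5]
cheek_right 0.22 [178. 238.  34.  34.] 311 [407.8 287.9  50. ] ax -153.0 [ 6.9 10.5]
dropper 0.47 [279. 197.  12.  16.] 131 [559.    3.1  45. ] ax -173.5 [3.  3.5]
beaker 0.69 [134. 224.  19.  20.] 295 [448.9 440.8  35. ] ax 57.9 [4.3 5.6]
crucible 0.46 [382. 185.  16.  14.] 149 [ 634.7 -310.6   16. ] ax -147.1 [3.4 3.5]
tape 0.76 [422. 240.  22.  25.] 239 [ 473.9 -434.2   12. ] ax 124.6 [6.2 7.2]
tape 0.16 [133. 226.  21.  20.] 327 [454.5 448.7  12. ] ax 61.4 [4.5 5.8]
0.7
```

View pics/topz.png

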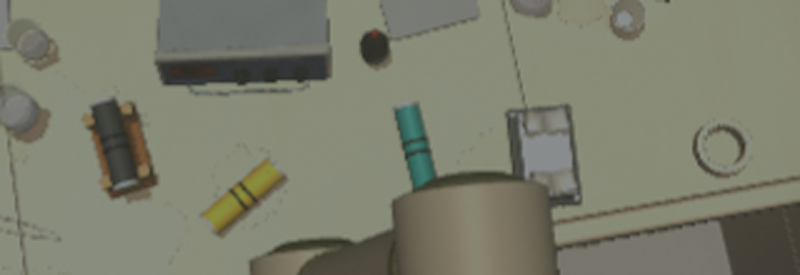

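Emit:
move_arm --claw '[8.8,8.8,8.8,8.8,8.8,8.8,8.8,8.8]' --pt "12 13 -2" --pt "25 27 -5" --pt "25 27 -5" --pt "25 27 -5" --pt "25 27 -5" --pt "25 27 -5" --pt "25 27 -5" --pt "25 27 -5" --roll '[0,0,0,0,0,0,0,0]'

```text
clock: 1.5
tool_pos: [452.1, -212.2, 202.2]
eef_rot: [-0.0, 0.981, 0.196, -0.0]
contact_force: [-0.8, -1.2, 1.3]
grip_width: 0.999
```

Emit:
move_arm --claw '[8.8,8.8,8.8]' --pt "0 0 0" --pt "0 0 0" --pt "0 0 0" --roll '[0,0,0]'

```text
clock: 1.8
tool_pos: [451.6, -213.2, 202.4]
eef_rot: [-0.0, 0.981, 0.196, 0.0]
contact_force: [-0.8, -0.4, 0.2]
grip_width: 0.997
```

Run:
```python
from h import *
st=readout.state();print(st["tool_pos"],st["eef_rot"],st["q"])
T=camT("wrist",st);im=camera("wrist");cv2.imwrite("pics/w1.png",im)
np.save("T1.npy",T)
for k,z in dict(vbase=12,stage=36,cheek_left=50,cheek_right=50).items():
    for r in trace("wrist",k)[:2]:
        m=r["pixels"];print(k,round(r["conf"],2),np.round(r["rect"]),m.sum())
        (cc,wh,an)=cv2.minAreaRect(np.argwhere(m)[:,::-1].astype(np.float32))
        b=cv2.boxPoints((cc,wh,an));p=onz("wrist",b,z,T);print(b.round(1).tolist(),p[:,:2].round(1).tolist(),p.mean(0).round(1))
        np.save(f"m_{k}.npy",m) if r["conf"]>.4 else 0
```

```text
[ 451.58305313 -213.16012436  202.4491358 ] [-2.03234070e-04  9.80691060e-01  1.95563297e-01  9.02590930e-06] [-6.76208320e-01  3.03336665e-01  1.64796765e+00  2.96136461e-04
  1.19058822e+00  5.00814448e-01]
vbase 0.73 [278. 200.  90. 131.] 8692
[[220.8000030517578, 251.8000030517578], [248.89999389648438, 130.3000030517578], [325.0, 147.8000030517578], [296.8999938964844, 269.3999938964844]] [[363.4, -181.7], [499.3, -163.3], [512.8, -240.8], [376.1, -269.8]] [ 437.9 -213.9   12. ]
vbase 0.58 [261. 203.  50. 104.] 1699
[[230.8000030517578, 255.3000030517578], [256.5, 148.39999389648438], [285.79998779296875, 155.39999389648438], [260.1000061035156, 262.29998779296875]] [[363.7, -193.6], [485.7, -176.9], [490.6, -207.1], [368.2, -227.5]] [ 427.  -201.3   12. ]
stage 0.83 [273. 206.  80. 118.] 6649
[[230.8000030517578, 255.3000030517578], [254.10000610351562, 143.8000030517578], [317.5, 157.0], [294.20001220703125, 268.5]] [[375.6, -192.7], [491.6, -173.6], [503.2, -233.6], [386.9, -260.2]] [ 439.3 -215.    36. ]
cheek_left 0.74 [261. 204.  51. 109.] 1726
[[231.0, 255.60000610351562], [256.1000061035156, 148.89999389648438], [285.5, 155.8000030517578], [260.3999938964844, 262.5]] [[382.4, -192.6], [489.6, -177.3], [494.1, -204.1], [386.5, -222.4]] [ 438.2 -199.1   50. ]
cheek_right 0.78 [292. 211.  51. 111.] 1830
[[260.1000061035156, 261.0], [285.5, 155.10000610351562], [316.6000061035156, 162.5], [291.20001220703125, 268.5]] [[387.9, -221.6], [494.7, -203.8], [499.3, -232.5], [392.3, -253.7]] [ 443.6 -227.9   50. ]
```

View pics/w1.png

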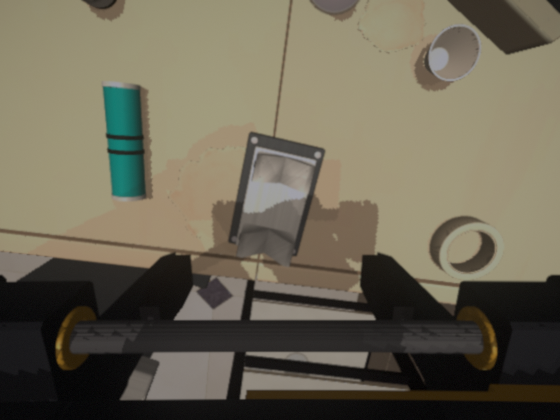

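Run:
```python
from h import *
im=cv2.imread("pics/w1.png");cv2.imwrite("pics/w1z.png",cv2.resize(im[120:280,200:360],None,fx=3.7,fy=3.7,interpolation=cv2.INTER_CUBIC))
```

```text
(no output)
```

View pics/w1z.png

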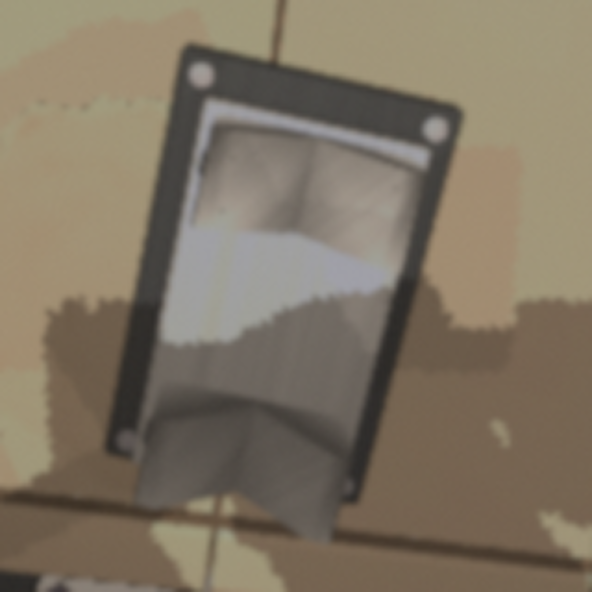

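```bash
cat > fitv.py <<'E'
from h import *
from scipy.optimize import least_squares
def fitv(name,T,obj,uv,x0):
    obj=np.array(obj,float)
    def f(p):
        c,s=np.cos(p[2]),np.sin(p[2]);q=obj.copy();q[:,0]=p[0]+c*obj[:,0]-s*obj[:,1];q[:,1]=p[1]+s*obj[:,0]+c*obj[:,1]
        return (proj(name,q,T)-uv).ravel()
    r=least_squares(f,x0,loss="soft_l1");return r.x,f(r.x).reshape(-1,2)
E
python3 - <<'E'
from fitv import *
T=np.load("T1.npy")
z=np.array([[187,45],[460,108],[108,452],[357,500],[137,505],[328,540]])/3.7+[200,120]
for w in (26,30,28):
  o=[[62,40,12],[62,-40,12],[-62,40,12],[-62,-40,12],[-49,w,66],[-49,-w,66]]
  for n in (4,6):
    x,r=fitv("wrist",T,o[:n],z[:n],[445,-215,.2]);print(w,n,x.round(1),np.degrees(x[2]),r.round(1).tolist())
E
```

```text
26 4 [ 4.446e+02 -2.141e+02  2.000e-01] 9.753019067242443 [[-1.0, -1.2], [2.4, -0.3], [-1.5, 0.6], [0.8, 2.1]]
26 6 [ 4.446e+02 -2.139e+02  2.000e-01] 9.849557631623165 [[-1.3, -1.3], [2.2, -0.4], [-1.5, 0.6], [0.7, 2.0], [-0.8, -0.5], [1.2, 1.0]]
30 4 [ 4.446e+02 -2.141e+02  2.000e-01] 9.753019067242443 [[-1.0, -1.2], [2.4, -0.3], [-1.5, 0.6], [0.8, 2.1]]
30 6 [ 4.445e+02 -2.140e+02  2.000e-01] 10.045446829916004 [[-1.4, -1.1], [2.1, -0.5], [-1.3, 0.9], [1.1, 2.0], [-4.8, -1.1], [5.6, 1.9]]
28 4 [ 4.446e+02 -2.141e+02  2.000e-01] 9.753019067242443 [[-1.0, -1.2], [2.4, -0.3], [-1.5, 0.6], [0.8, 2.1]]
28 6 [ 4.446e+02 -2.140e+02  2.000e-01] 9.957390073742426 [[-1.3, -1.2], [2.2, -0.5], [-1.3, 0.7], [1.0, 2.0], [-2.7, -0.8], [3.5, 1.4]]
```

Emit:
move_arm --claw '[8.8,8.8,8.8,8.8,8.8,8.8,8.8,8.8]' --pt "0 5 1" --pt "-1 10 2" --pt "-2 15 2" --pt "-2 20 2" --pt "-3 25 1" --pt "-3 30 0" --pt "-3 35 0" --pt "-4 40 0" --roll '[0,0,0,0,0,0,0,0]'

```text
clock: 2.85
tool_pos: [412.9, 182.2, 202.3]
eef_rot: [-0.0, 0.981, 0.195, 0.0]
contact_force: [1.1, 0.8, -1.0]
grip_width: 0.997
```

Emit:
move_arm --claw '[8.8,8.8,8.8,8.8,8.8,8.8]' --pt "0 5 0" --pt "0 10 0" --pt "0 13 0" --pt "0 13 0" --pt "0 13 0" --pt "0 13 0" --roll '[0,0,0,0,0,0]'

```text
clock: 3.45
tool_pos: [413.2, 311.2, 202.4]
eef_rot: [-0.0, 0.981, 0.195, 0.0]
contact_force: [0.3, 0.1, 0.1]
grip_width: 0.995
```

Run:
```python
from h import *
st=readout.state();print(st["clock"],st["tool_pos"],st["eef_rot"],st["q"])
T=camT("wrist",st);im=camera("wrist");cv2.imwrite("pics/w2.png",im)
np.save("T2.npy",T)
for k,z in dict(barrel=48,rest=20).items():
    for r in trace("wrist",k)[:2]:
        m=r["pixels"];print(k,round(r["conf"],2),np.round(r["rect"]),m.sum())
        (cc,wh,an)=cv2.minAreaRect(np.argwhere(m)[:,::-1].astype(np.float32))
        b=cv2.boxPoints((cc,wh,an));p=onz("wrist",b,z,T);print(b.round(1).tolist(),p[:,:2].round(1).tolist(),p.mean(0).round(1))
```

```text
3.45 [413.15399344 311.15718977 202.37649221] [-1.52810315e-04  9.80890061e-01  1.94562645e-01  2.06868637e-04] [4.18607261e-01 3.40707658e-01 1.59621578e+00 2.21357307e-04
 1.20419818e+00 1.59770117e+00]
barrel 0.8 [281. 205.  38. 122.] 3993
[[261.0, 143.0], [296.0, 143.0], [296.0, 263.0], [261.0, 263.0]] [[457.6, 344.7], [469.6, 315.7], [360.5, 268.2], [346.9, 300.9]] [408.7 307.4  48. ]
barrel 0.62 [391. 282. 106.  57.] 1518
[[338.5, 286.3999938964844], [436.29998779296875, 248.8000030517578], [447.3999938964844, 277.8999938964844], [349.6000061035156, 315.5]] [[352.8, 216.9], [428.0, 146.1], [404.3, 118.9], [325.7, 190.6]] [377.7 168.1  48. ]
rest 0.6 [279. 194.  67. 110.] 2378
[[244.6999969482422, 244.5], [247.3000030517578, 140.6999969482422], [311.6000061035156, 142.3000030517578], [309.0, 246.10000610351562]] [[347.3, 321.6], [451.8, 358.3], [474.5, 299.3], [372.3, 256.0]] [411.5 308.8  20. ]
```

View pics/w2.png

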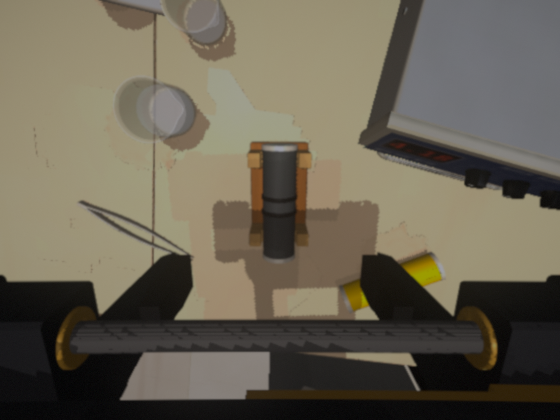

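Run:
```python
from h import *
from scipy.optimize import least_squares
T=np.load("T2.npy")
im=cv2.imread("pics/w2.png");cv2.imwrite("pics/w2z.png",cv2.resize(im[130:280,210:350],None,fx=4,fy=4,interpolation=cv2.INTER_CUBIC))
r=trace("wrist","barrel")[0]["pixels"]
v,u=np.nonzero(r);
ys=np.arange(155,255);L=np.array([u[v==y].min() for y in ys]);R=np.array([u[v==y].max() for y in ys])
print(np.polyfit(ys-203,(L+R)/2+0,1),np.polyfit(ys-203,R-L+1,1),v.min(),v.max())
th=np.linspace(0,2*np.pi,73)
def sil(p):
    c,s=np.cos(p[2]),np.sin(p[2]);P=[]
    for e in(-55,55):
        l=16*np.cos(th);z=48+16*np.sin(th);P.append(np.c_[p[0]+c*e-s*l,p[1]+s*e+c*l,z])
    q=proj("wrist",np.vstack(P),T);h=cv2.convexHull(q.astype(np.float32))
    m=np.zeros((420*8,560*8),np.uint8);cv2.fillPoly(m,[np.round((h+.5)*8).astype(int)],255);return cv2.resize(m,(560,420),interpolation=cv2.INTER_AREA)/255.
from scipy.optimize import minimize
b=cv2.GaussianBlur(r.astype(float),(0,0),2)
f=lambda p:((cv2.GaussianBlur(sil([p[0],p[1],p[2]/50]),(0,0),2)-b)**2).sum()
x=minimize(f,[410,307,.39*50],method="Nelder-Mead",options=dict(initial_simplex=[[410,307,19.5],[415,307,19.5],[410,312,19.5],[410,307,22]])) 
p=x.x;print(p[:2],np.degrees(p[2]/50),x.fun)
```

```text
[-7.47974797e-03  2.78256220e+02] [-3.21092109e-02  3.34381638e+01] 143 263
[411.85983871 308.9716958 ] 22.13693780490312 7.1677223539133506
```

View pics/w2z.png

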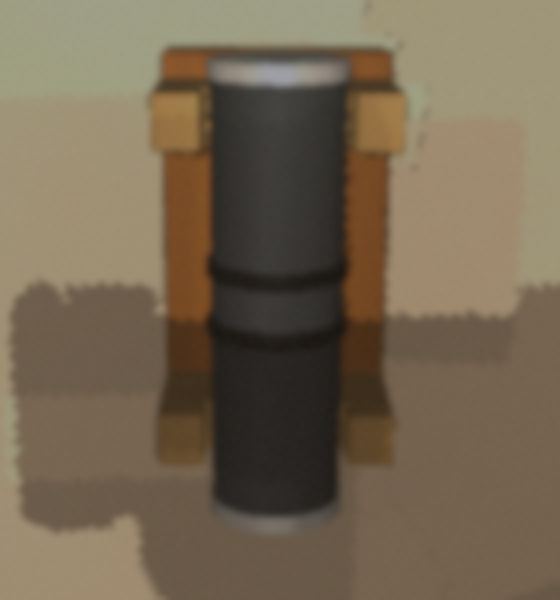

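Run:
```python
from h import *
T=np.load("T2.npy")
for z in(0,20,50,80,100):print(z,onz("wrist",[[362,143],[388,127],[480,175],[402,38]],z,T)[:,:2].round(0).tolist(), onz("scene",[[169,226],[169,240]],z)[:,:2].round(0).tolist(),onz("top",[[193,213],[193,190]],z)[:,:2].round(0).tolist())
```

```text
0 [[493.0, 247.0], [518.0, 230.0], [511.0, 116.0], [594.0, 257.0]] [[732.0, 246.0], [644.0, 275.0]] [[500.0, 271.0], [574.0, 280.0]]
20 [[493.0, 253.0], [516.0, 237.0], [509.0, 129.0], [587.0, 262.0]] [[691.0, 258.0], [606.0, 285.0]] [[495.0, 268.0], [569.0, 276.0]]
50 [[492.0, 262.0], [513.0, 247.0], [507.0, 150.0], [578.0, 270.0]] [[629.0, 275.0], [549.0, 301.0]] [[489.0, 262.0], [561.0, 270.0]]
80 [[491.0, 270.0], [510.0, 257.0], [505.0, 170.0], [568.0, 278.0]] [[568.0, 292.0], [492.0, 316.0]] [[483.0, 257.0], [554.0, 265.0]]
100 [[491.0, 276.0], [508.0, 264.0], [503.0, 183.0], [561.0, 283.0]] [[527.0, 303.0], [454.0, 326.0]] [[479.0, 253.0], [549.0, 261.0]]
```

The barrel is at (412,309), yaw 22.1°, which lines up with the tool's 22.4°. I'm descending now.

Emit:
move_arm --claw '[8.8,8.8,8.8,8.8,8.8,8.8,8.8,8.8]' --pt "-0.1 -0.2 -3" --pt "-0.1 -0.2 -6" --pt "-0.1 -0.2 -9" --pt "-0.1 -0.2 -11.5" --pt "-0.1 -0.2 -13.5" --pt "-0.1 -0.2 -15" --pt "-0.1 -0.2 -16" --pt "-0.1 -0.2 -16" --roll '[0,0,0,0,0,0,0,0]'

```text
clock: 4.45
tool_pos: [411.9, 308.9, 41.7]
eef_rot: [-0.0, 0.981, 0.194, -0.0]
contact_force: [0.3, 0.0, 1.5]
grip_width: 0.997
```

Run:
```python
from h import *
st=readout.state();print(st["clock"],st["tool_pos"],st["contact_force"])
cv2.imwrite("pics/w3.png",camera("wrist"))
```

```text
4.45 [411.88812864 308.92129173  41.73230291] [0.34420505 0.02820838 1.47504835]
```

View pics/w3.png

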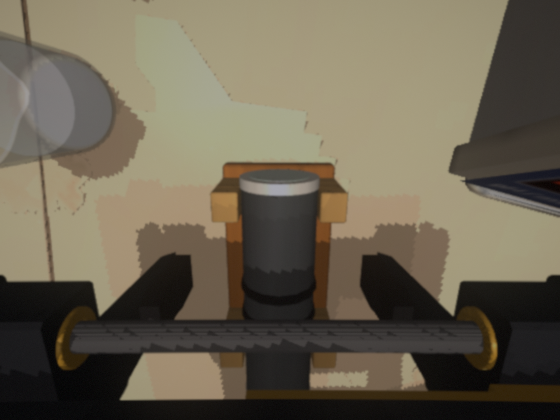

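Run:
```python
from h import *
T=camT("wrist");a=np.radians(22.2);c=np.array([411.9,309,0])
for e in(5,7,9,55):
  print(e,proj("wrist",[c+[e*np.cos(a),e*np.sin(a),z] for z in(64,65)],T).round(1).tolist())
im=cv2.imread("pics/w3.png");print(im[268:312,280].mean(1).round().astype(int).tolist())
print(im[150:200,280].mean(1).round().astype(int).tolist())
```

```text
5 [[277.4, 305.3], [277.4, 306.8]]
7 [[277.4, 301.0], [277.4, 302.5]]
9 [[277.4, 296.7], [277.5, 298.1]]
55 [[278.1, 184.9], [278.1, 185.5]]
[56, 56, 53, 51, 47, 42, 37, 36, 36, 36, 35, 35, 36, 36, 35, 35, 36, 35, 36, 35, 35, 35, 35, 34, 36, 34, 34, 32, 24, 16, 15, 15, 15, 15, 15, 13, 17, 20, 28, 33, 35, 35, 34, 36]
[157, 157, 158, 157, 157, 157, 158, 157, 156, 154, 153, 143, 111, 68, 58, 68, 74, 79, 81, 79, 77, 75, 75, 75, 75, 76, 76, 75, 75, 78, 89, 101, 94, 97, 134, 162, 169, 168, 168, 169, 168, 168, 168, 167, 161, 134, 94, 71, 67, 67]
```

Emit:
move_arm --claw '[3,3,3,3,3,3,3,3]' --pt "0 0 0" --pt "0 0 0" --pt "0 0 0" --pt "0 0 0" --pt "0 0 0" --pt "0 0 0" --pt "0 0 0" --pt "0 0 0" --roll '[0,0,0,0,0,0,0,0]' --newtons 30

```text
clock: 5.3
tool_pos: [412.4, 309.2, 42.6]
eef_rot: [-0.0, 0.981, 0.194, 0.0]
contact_force: [0.9, -0.4, 0.4]
grip_width: 0.362
```

Emit:
move_arm --claw '[3,3,3,3,3,3,3,3]' --pt "0 0 0.2" --pt "0 0 0.6" --pt "0 0 1.2" --pt "0 0 2.5" --pt "0 0 4.5" --pt "0 0 7" --pt "0 0 9" --pt "0 0 10" --roll '[0,0,0,0,0,0,0,0]' --newtons 30

```text
clock: 6.1
tool_pos: [412.9, 309.5, 145.2]
eef_rot: [-0.001, 0.981, 0.194, 0.002]
contact_force: [0.0, 0.6, -1.4]
grip_width: 0.358
```

Run:
```python
from h import *
st=readout.state();print(st["clock"],st["tool_pos"],st["contact_force"],st["grip_width"])
cv2.imwrite("pics/w4.png",camera("wrist"))
```

```text
6.1 [412.89013533 309.48266641 145.18735063] [ 0.0477205   0.58024546 -1.40530132] 0.3583633116199011
```

View pics/w4.png

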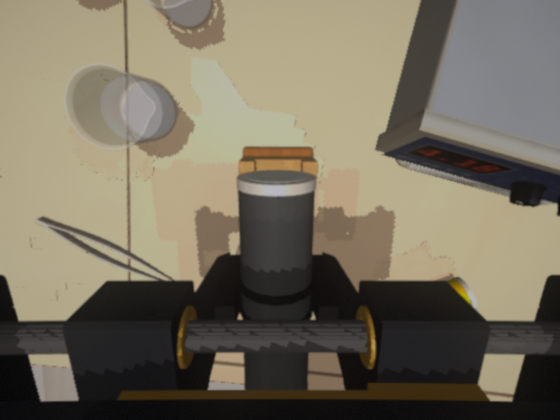

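Emit:
move_arm --claw '[3,3,3,3,3,3,3,3]' --pt "0 -2 1" --pt "-1 -5.5 2" --pt "-2 -10 2.5" --pt "-3 -14.5 2.5" --pt "-4 -19 2.5" --pt "-5 -23.5 2.5" --pt "-6 -28 2.5" --pt "-6.5 -32.5 2.5" --roll '[0,-1,-3,-5,-7,-9,-11,-12]'

```text
clock: 6.95
tool_pos: [346.9, -16.7, 170.5]
eef_rot: [-0.001, 0.996, 0.09, 0.002]
contact_force: [0.9, 0.2, -1.2]
grip_width: 0.362
```

Emit:
move_arm --claw '[3,3,3,3,3,3,3,3]' --pt "-0.5 -4.5 0" --pt "-1 -9 0" --pt "-1.2 -13 0" --pt "-1.2 -16.5 0" --pt "-1.2 -19.5 0" --pt "-1.2 -21 0" --pt "-1.2 -21.7 0" --pt "-1.2 -21.7 0" --roll '[0,0,0,0,0,0,0,0]'

```text
clock: 7.75
tool_pos: [334.9, -233.4, 170.2]
eef_rot: [-0.001, 0.996, 0.09, 0.002]
contact_force: [0.9, 0.1, -0.8]
grip_width: 0.366
```

Run:
```python
from h import *
st=readout.state();print(st["clock"],st["tool_pos"],st["eef_rot"],st["contact_force"],st["grip_width"])
T=camT("wrist",st);np.save("T5.npy",T);im=camera("wrist")
cv2.imwrite("pics/w5.png",im)
for k in("vbase","stage","cheek_left","cheek_right"):
    for r in trace("wrist",k)[:1]:print(k,r["conf"],r["rect"]);np.save(f"m5_{k}.npy",r["pixels"])
```

```text
7.75 [ 334.90620679 -233.36327876  170.2092263 ] [-9.15747953e-04  9.95914225e-01  9.02753240e-02  2.09372519e-03] [ 0.8621021   0.12023583 -0.81531587] 0.36551615677649757
vbase 0.92 [279.1, 73.6, 95.1, 146.6]
stage 0.58 [278.5, 69.3, 77.0, 138.7]
cheek_left 0.76 [257.6, 67.7, 39.3, 134.3]
cheek_right 0.57 [298.4, 70.7, 42.6, 141.3]
```

View pics/w5.png

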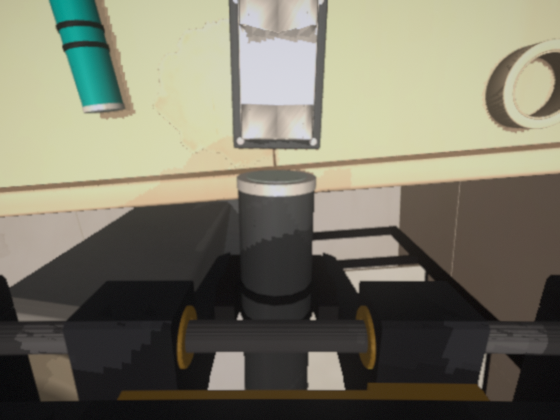

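Run:
```python
from h import *
im=cv2.imread("pics/w5.png");cv2.imwrite("pics/w5z.png",cv2.resize(im[0:200,210:350],None,fx=4,fy=4,interpolation=cv2.INTER_CUBIC)[:600])
cv2.imwrite("pics/w5y.png",cv2.resize(im[165:320,200:350],None,fx=4,fy=4,interpolation=cv2.INTER_CUBIC)[:600])
```

```text
(no output)
```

View pics/w5z.png

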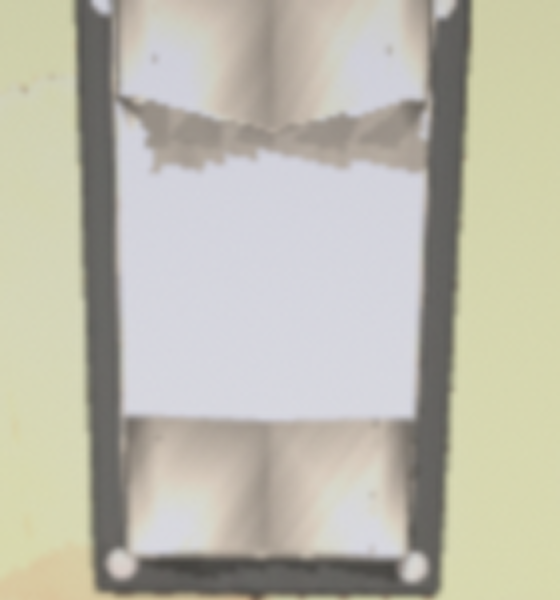

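View pics/w5y.png

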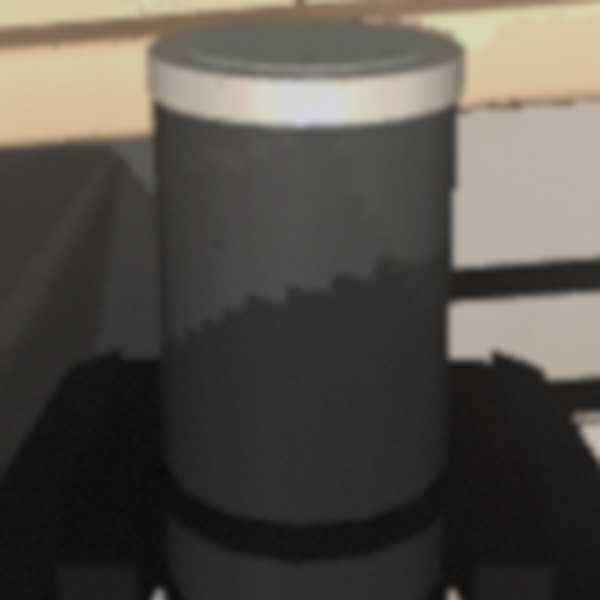

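Run:
```python
from h import *
from scipy.optimize import least_squares
T=np.load("T5.npy")
k=lambda L:np.array(L)/4+[210-.375,-.375]
base=k([[98,592],[437,592]]);sad=k([[130,553],[407,553],[128,418],[414,418],[120,98],[426,101]]);vb=k([[270,132]])
side=k([[76,2],[469,2],[85,300],[454,300]])
vline=k([[267,480],[275,40]])
def W(p,o):
    o=np.array(o,float);c,s=np.cos(p[2]),np.sin(p[2]);return np.c_[p[0]+c*o[:,0]-s*o[:,1],p[1]+s*o[:,0]+c*o[:,1],o[:,2]]
def line(P,o1,o2,p):
    a,b=proj("wrist",W(p,[o1,o2]),T);d=(b-a)/np.linalg.norm(b-a);return d[0]*(P-a)[:,1]-d[1]*(P-a)[:,0]
def f(p):
    w=p[3];r=[(proj("wrist",W(p,[[-62,40,12],[-62,-40,12]]),T)-base).ravel(),
    (proj("wrist",W(p,[[-49,w,66],[-49,-w,66],[-25,w,66],[-25,-w,66],[25,w,66],[25,-w,66]]),T)-sad).ravel(),
    (proj("wrist",W(p,[[25,0,46]]),T)-vb).ravel(),
    line(side[[0,2]],[-62,40,12],[40,40,12],p),line(side[[1,3]],[-62,-40,12],[40,-40,12],p),line(vline,[-49,0,46],[49,0,46],p)]
    return np.concatenate(r)
r=least_squares(f,[444,-214,.17,28],loss="soft_l1");print(r.x.round(2),np.degrees(r.x[2]).round(2),f(r.x).round(1))
st=readout.state();print(st["tool_pos"])
# barrel line in the tool frame: centre-line cols
im=cv2.imread("pics/w5.png").mean(2)
a=2*np.arctan2(.0902753,.9959);t=st["tool_pos"]
for e in (7,55):
  P=[[t[0]+e*np.cos(a),t[1]+e*np.sin(a),t[2]+5+16]];print(e,proj("wrist",P,T).round(1))
```

```text
[ 4.4376e+02 -2.1354e+02  1.7000e-01  2.5440e+01] 9.92 [-1.2  1.1  1.5  1.7  0.2  0.6 -0.   1.1 -0.2 -0.3 -0.4  0.3 -0.3 -0.7
  0.  -0.9  0.5 -1.1  1.   0.6 -1.1 -1.1 -0.6  0.6]
[ 335.05936979 -232.8193054   170.5324812 ]
7 [[276.5 298.9]]
55 [[276.6 182.2]]
```

Emit:
move_arm --claw '[3,3,3,3,3,3,3,3]' --pt "2 0.4 0" --pt "5 1 0" --pt "8 1.5 0" --pt "10 1.9 0" --pt "10.9 2 -1" --pt "10.9 2 -3.5" --pt "10.9 2 -6" --pt "10.9 2 -7.5" --roll '[0,0,-0.4,-0.4,-0.4,-0.4,-0.4,-0.4]'

```text
clock: 8.8
tool_pos: [442.9, -212.0, 93.3]
eef_rot: [-0.002, 0.996, 0.088, 0.001]
contact_force: [-0.7, 0.0, -0.7]
grip_width: 0.36
```

Run:
```python
from h import *
st=readout.state();print(st["clock"],st["tool_pos"],st["eef_rot"],st["contact_force"],st["grip_width"])
im=camera("wrist");cv2.imwrite("pics/w6.png",im)
im=camera("scene");cv2.imwrite("pics/s6.png",im)
cv2.imwrite("pics/t6.png",camera("top"))
```

```text
8.8 [ 442.88454739 -212.00749571   93.29254721] [-0.00156947  0.99615254  0.08761428  0.00117578] [-0.6768041   0.01992227 -0.73786435] 0.36008706454774664
```

View pics/w6.png

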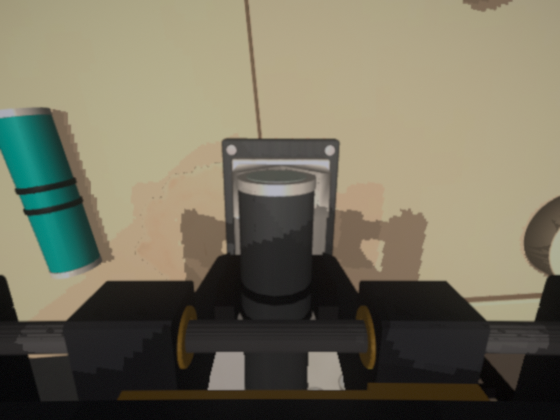

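View pics/s6.png

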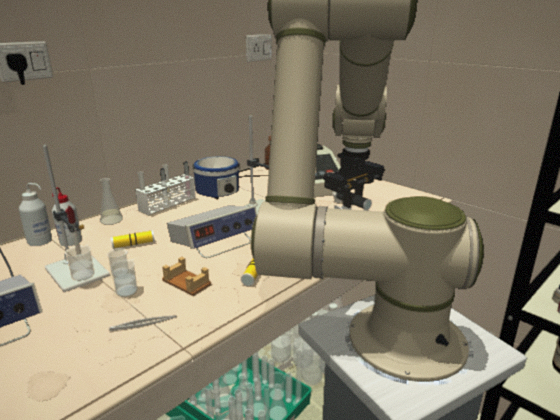

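Run:
```python
from h import *
T=camT("wrist")
def P(v,ya,o):
    a=np.radians(ya);o=np.array(o,float);return np.c_[v[0]+np.cos(a)*o[:,0]-np.sin(a)*o[:,1],v[1]+np.sin(a)*o[:,0]+np.cos(a)*o[:,1],o[:,2]]
q=proj("wrist",P((443.8,-213.5),9.92,[[62,40,12],[62,-40,12],[-5,40,12],[-5,-40,12],[52,30,36],[52,-30,36],[49,25.4,66],[49,-25.4,66]]),T);print(q.round(1).tolist())
im=cv2.imread("pics/w6.png")
z=cv2.resize(im[120:280,205:355],None,fx=3.75,fy=3.75,interpolation=cv2.INTER_CUBIC)
for p in q: cv2.circle(z,tuple(int(x) for x in ((p+.5-[205,120])*3.75)),4,(0,0,255),1)
cv2.imwrite("pics/w6z.png",z)
```

```text
[[219.7, 139.7], [339.0, 140.0], [224.5, 233.1], [333.3, 233.4], [230.1, 159.7], [329.0, 159.9], [231.0, 173.5], [329.0, 173.7]]
```

View pics/w6z.png

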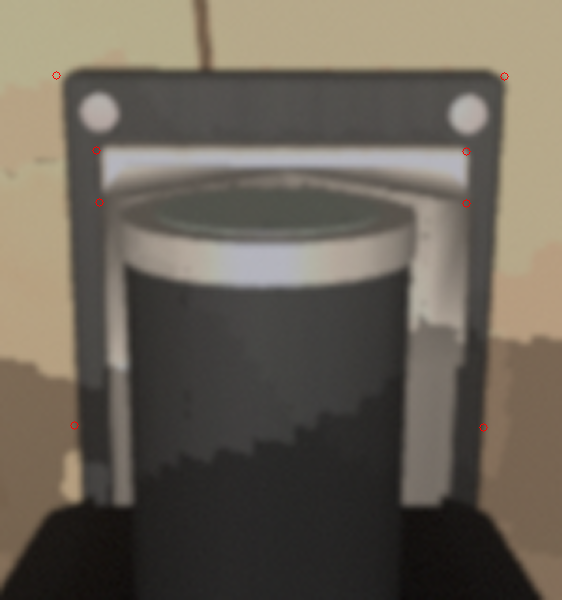

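Emit:
move_arm --claw '[3,3,3,3,3,3]' --pt "0.1 -0.2 -0.4" --pt "0.1 -0.2 -0.9" --pt "0.1 -0.2 -1.4" --pt "0.1 -0.2 -1.8" --pt "0.1 -0.2 -1.8" --pt "0.1 -0.2 -1.8" --roll '[0,0,0,0,0,0]'

```text
clock: 9.55
tool_pos: [444.4, -214.5, 76.8]
eef_rot: [-0.001, 0.996, 0.087, 0.001]
contact_force: [-0.2, 0.3, -1.1]
grip_width: 0.357
```

Run:
```python
from h import *
for i in range(3):
  st=readout.state();print(st["clock"],st["tool_pos"],st["eef_rot"],st["contact_force"],st["wrist_torque"],st["grip_width"])
  T=camT("wrist",st);im=camera("wrist")
cv2.imwrite("pics/w7z.png",cv2.resize(im[100:280,195:365],None,fx=3.3,fy=3.3,interpolation=cv2.INTER_CUBIC))
```

```text
9.55 [ 444.35694276 -214.4548147    76.81164854] [-0.00133357  0.99616632  0.08745714  0.00146241] [-0.17968543  0.29150331 -1.05878423] [-0.07588336  0.05332773  0.02030653] 0.35733804749377546
9.6 [ 444.41842747 -214.50001764   76.92712496] [-0.00123019  0.99616373  0.08748648  0.00155468] [ 0.33319801 -0.19634949 -1.58072562] [-0.01646305  0.00136691  0.05472054] 0.3647007546290137
9.65 [ 444.41700911 -214.50115452   76.96055035] [-0.00120461  0.99616328  0.08749158  0.00157551] [ 0.28218395 -0.245804   -0.66546666] [ 0.01150291 -0.05268728  0.00185705] 0.3596093454457725
```

View pics/w7z.png

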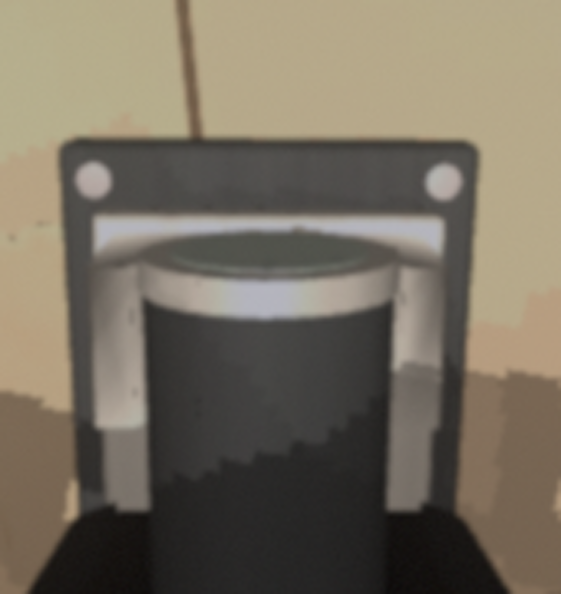

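Emit:
move_arm --claw '[3,3,3,3,3,3]' --pt "0 0 -0.3" --pt "0 0 -0.6" --pt "0 0 -0.9" --pt "0 0 -1.1" --pt "0 0 -1.1" --pt "0 0 -1.1" --roll '[0,0,0,0,0,0]'

```text
clock: 10.3
tool_pos: [444.4, -214.5, 65.9]
eef_rot: [-0.001, 0.996, 0.087, 0.002]
contact_force: [-0.5, -0.7, -1.3]
grip_width: 0.362
```

Emit:
move_arm --claw '[3,3,3,3]' --pt "0 0 -0.05" --pt "0 0 -0.1" --pt "0 0 -0.15" --pt "0 0 -0.15" --roll '[0,0,0,0]'

```text
clock: 10.7
tool_pos: [444.4, -214.5, 64.4]
eef_rot: [-0.001, 0.996, 0.087, 0.002]
contact_force: [-0.3, 0.5, -1.4]
grip_width: 0.364
```

Emit:
move_arm --claw '[3,3,3,3]' --pt "0 0 -0.05" --pt "0 0 -0.1" --pt "0 0 -0.1" --pt "0 0 -0.1" --roll '[0,0,0,0]'

```text
clock: 11.1
tool_pos: [444.5, -214.5, 63.5]
eef_rot: [-0.001, 0.996, 0.087, 0.002]
contact_force: [-0.2, 0.7, 1.0]
grip_width: 0.363
```

Emit:
move_arm --claw '[3,3,3,3,3]' --pt "0 0 -0.05" --pt "0 0 -0.1" --pt "0 0 -0.15" --pt "0 0 -0.2" --pt "0 0 -0.2" --roll '[0,0,0,0,0]'

```text
clock: 11.6
tool_pos: [444.5, -214.5, 61.5]
eef_rot: [-0.001, 0.996, 0.087, 0.002]
contact_force: [-1.3, 1.1, 2.6]
grip_width: 0.36
```

Run:
```python
from h import *
F=[];
for i in range(6):
  st=readout.state();F.append(np.r_[st["contact_force"],st["wrist_torque"],st["tool_pos"][2]]);im=camera("wrist")
print(st["clock"],np.mean(F,0).round(3),st["tool_pos"],st["eef_rot"],st["grip_width"])
cv2.imwrite("pics/w8z.png",cv2.resize(im[100:280,195:365],None,fx=3.3,fy=3.3,interpolation=cv2.INTER_CUBIC))
```

```text
11.85 [-1.1660e+00  1.2220e+00  2.7690e+00  1.6500e-01  1.5700e-01 -1.8000e-02
  6.1572e+01] [ 444.50294961 -214.50908217   61.58119751] [-0.00116417  0.99616373  0.08748545  0.00166179] 0.36254364561113545
```

View pics/w8z.png

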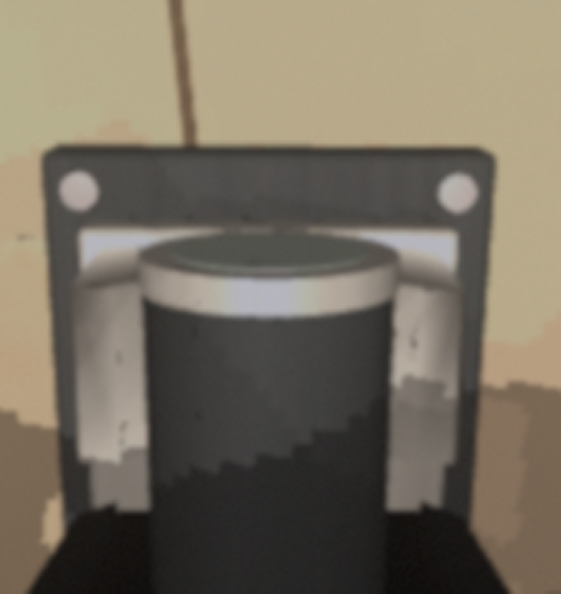

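Emit:
move_arm --claw '[3,3,3,3]' --pt "0 0.03 0" --pt "0 0.05 0" --pt "0 0.05 0" --pt "0 0.05 0" --roll '[0,0,0,0]'

```text
clock: 12.3
tool_pos: [444.5, -214.1, 61.6]
eef_rot: [-0.001, 0.996, 0.087, 0.002]
contact_force: [-1.5, -0.2, 1.7]
grip_width: 0.361
```

```bash
cat > st.py <<'E'
from h import *
F=[];
for i in range(6):
  st=readout.state();F.append(np.r_[st["contact_force"],st["wrist_torque"],st["tool_pos"],st["grip_width"]]);im=camera("wrist")
print(st["clock"],np.mean(F,0).round(3),st["eef_rot"].round(5))
E
python3 st.py
```

```text
12.55 [-1.09800e+00 -9.93000e-01  2.75600e+00 -1.66000e-01  2.10000e-01
 -5.40000e-02  4.44534e+02 -2.14139e+02  6.16070e+01  3.62000e-01] [-0.00103  0.99616  0.08748  0.00174]
```

Emit:
move_arm --claw '[3,3,3,3,3,3,3,3]' --pt "-0.02 -0.02 0" --pt "-0.02 -0.02 -0.05" --pt "-0.02 -0.02 -0.1" --pt "-0.02 -0.02 -0.17" --pt "-0.02 -0.02 -0.25" --pt "-0.02 -0.02 -0.33" --pt "-0.02 -0.02 -0.4" --pt "-0.02 -0.02 -0.4" --roll '[0,0,0,0,0,0,0,0]'

```text
clock: 13.4
tool_pos: [444.5, -214.2, 57.7]
eef_rot: [-0.001, 0.996, 0.087, 0.002]
contact_force: [-0.1, 3.1, 6.3]
grip_width: 0.362
```

```bash
python3 st.py
```

```text
13.65 [ 8.73000e-01  2.88300e+00  6.04600e+00  4.22000e-01 -1.40000e-01
 -5.90000e-02  4.44456e+02 -2.14226e+02  5.77390e+01  3.62000e-01] [-0.00108  0.99616  0.08747  0.00187]
```

Emit:
move_arm --claw '[3,3,3,3,3]' --pt "0.01 0.02 0" --pt "0.02 0.04 -0.02" --pt "0.02 0.05 -0.03" --pt "0.02 0.05 -0.03" --pt "0.02 0.05 -0.03" --roll '[0,0,0,0,0]'

```text
clock: 14.2
tool_pos: [444.5, -214.1, 57.6]
eef_rot: [-0.001, 0.996, 0.088, 0.002]
contact_force: [-1.2, 0.1, 6.2]
grip_width: 0.364
```

```bash
python3 st.py
```

```text
14.45 [-1.49200e+00 -3.37000e-01  6.00900e+00 -1.14000e-01  2.72000e-01
 -6.30000e-02  4.44522e+02 -2.14123e+02  5.76290e+01  3.62000e-01] [-7.2000e-04  9.9616e-01  8.7550e-02  1.7300e-03]
```

Emit:
move_arm --claw '[3,3,3,3,3]' --pt "-0.01 0 -0.01" --pt "-0.01 0 -0.03" --pt "-0.01 0 -0.03" --pt "-0.01 0 -0.03" --pt "-0.01 0 -0.03" --roll '[0,0,0,0,0]'

```text
clock: 15.0
tool_pos: [444.5, -214.2, 57.5]
eef_rot: [-0.001, 0.996, 0.088, 0.002]
contact_force: [-0.7, 0.6, 5.9]
grip_width: 0.359
```

```bash
cat >> st.py <<'E'
cv2.imwrite("pics/w9.png",im);s=camera("scene");t=camera("top")
cv2.imwrite("pics/w9z.png",cv2.resize(im[100:320,195:365],None,fx=2.7,fy=2.7,interpolation=cv2.INTER_CUBIC))
cv2.imwrite("pics/s9z.png",cv2.resize(s[140:240,300:420],None,fx=5,fy=5,interpolation=cv2.INTER_CUBIC))
cv2.imwrite("pics/t9.png",t)
E
python3 st.py
```

```text
15.25 [-2.41000e-01  1.42900e+00  6.60100e+00  2.83000e-01  2.40000e-02
 -6.20000e-02  4.44488e+02 -2.14190e+02  5.74990e+01  3.61000e-01] [-6.2000e-04  9.9616e-01  8.7560e-02  1.8200e-03]
```

View pics/w9z.png

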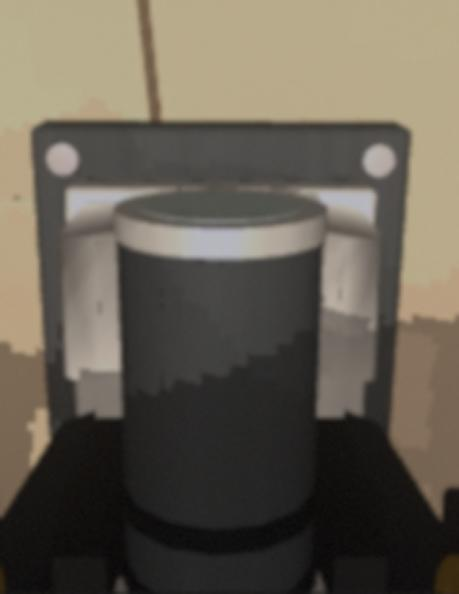

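View pics/s9z.png

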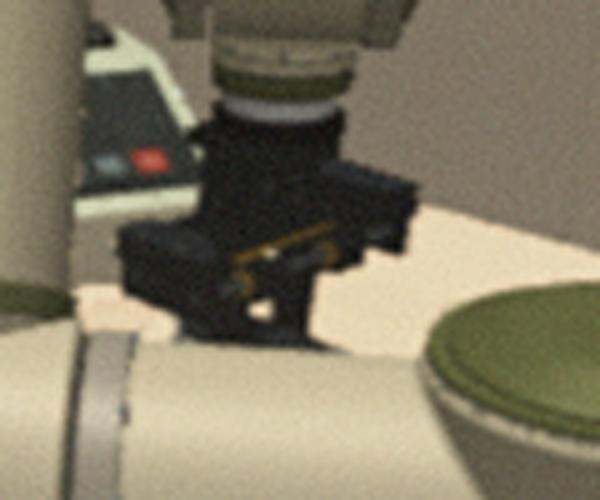

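View pics/t9.png

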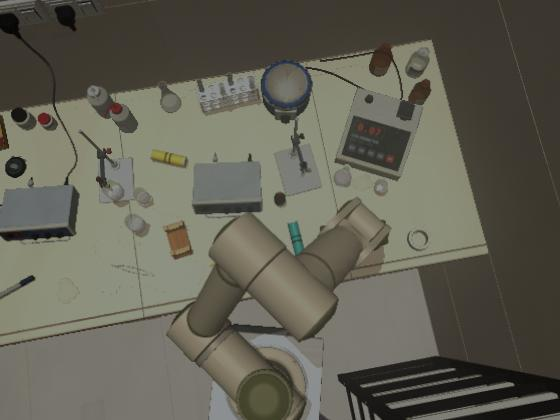

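Emit:
move_arm --claw '[3,3,3,3,3]' --pt "0 0.01 0" --pt "0 0.02 0" --pt "0 0.02 0" --pt "0 0.02 0" --pt "0 0.02 0" --roll '[0,0,0,0,0]'

```text
clock: 15.9
tool_pos: [444.5, -214.2, 57.7]
eef_rot: [-0.0, 0.996, 0.088, 0.002]
contact_force: [-0.5, 0.7, 5.3]
grip_width: 0.362
```

```bash
python3 st.py
python3 - <<'E'
from h import *
T=camT("wrist");st=readout.state();t=st["tool_pos"]
im=cv2.imread("pics/w9.png")
a=np.radians(10.05)
u=np.array([np.cos(a),np.sin(a),0])
print("rim top pred",proj("wrist",[t*[1,1,0]+u*55+[0,0,z] for z in (t[2]+21,t[2]+22)],T).round(1).tolist())
print("base far edge pred",proj("wrist",[np.array([443.9,-214.3,12])+u*62],T).round(1).tolist())
print(im[135:205,278].mean(1).round().astype(int).tolist())
E
```

```text
16.15 [-4.95000e-01  1.22200e+00  5.65600e+00  1.61000e-01  6.50000e-02
 -5.10000e-02  4.44502e+02 -2.14162e+02  5.76680e+01  3.62000e-01] [-4.3000e-04  9.9616e-01  8.7550e-02  1.8400e-03]
rim top pred [[278.0, 182.7], [278.1, 183.3]]
base far edge pred [[277.4, 146.7]]
[164, 164, 165, 164, 164, 164, 164, 163, 156, 129, 86, 59, 62, 71, 77, 79, 80, 79, 79, 80, 80, 80, 80, 78, 78, 76, 73, 73, 74, 72, 73, 74, 79, 81, 83, 83, 81, 80, 81, 79, 79, 79, 79, 80, 80, 89, 109, 110, 101, 132, 168, 182, 185, 185, 185, 185, 185, 185, 184, 179, 155, 113, 78, 71, 70, 71, 72, 70, 71, 71]
```

Run:
```python
from h import *
T=camT("wrist");a=np.radians(10.05)
u=np.array([np.cos(a),np.sin(a),0]);v=np.array([-np.sin(a),np.cos(a),0]);c=np.array([443.9,-214.3,0])
q=proj("wrist",[c+u*52+v*s*20+[0,0,30.2] for s in(-1,1)]+[c+u*49+v*s*25.4+[0,0,60.2] for s in (-1,1)]+[c+u*62+[0,0,12]],T);print(q.round(1).tolist())
q2=proj("wrist",[c+u*53+v*s*20+[0,0,30.2] for s in(-1,1)]+[c+u*50+v*s*25.4+[0,0,60.2] for s in (-1,1)],T);print(q2.round(1).tolist())
im=cv2.imread("pics/w9.png");z=cv2.resize(im[135:215,200:360],None,fx=5,fy=5,interpolation=cv2.INTER_CUBIC)
for p in q: cv2.circle(z,tuple(int(x) for x in ((p+.5-[200,135])*5)),4,(0,0,255),1)
cv2.imwrite("pics/w9y.png",z)
for col in(225,325):print(im[160:195,col].mean(1).round().astype(int).tolist())
```

```text
[[316.6, 170.0], [238.5, 170.0], [337.9, 189.0], [217.8, 189.0], [277.4, 146.7]]
[[316.7, 168.0], [238.4, 168.1], [338.0, 186.7], [217.7, 186.7]]
[79, 76, 74, 73, 75, 76, 77, 82, 96, 128, 158, 176, 184, 185, 184, 183, 179, 171, 161, 149, 138, 128, 118, 108, 99, 90, 88, 96, 107, 112, 114, 116, 117, 118, 118]
[77, 77, 76, 76, 76, 74, 73, 77, 86, 111, 149, 174, 183, 185, 186, 184, 182, 176, 167, 156, 143, 132, 120, 110, 99, 91, 91, 109, 131, 143, 145, 146, 144, 143, 143]
```

View pics/w9y.png

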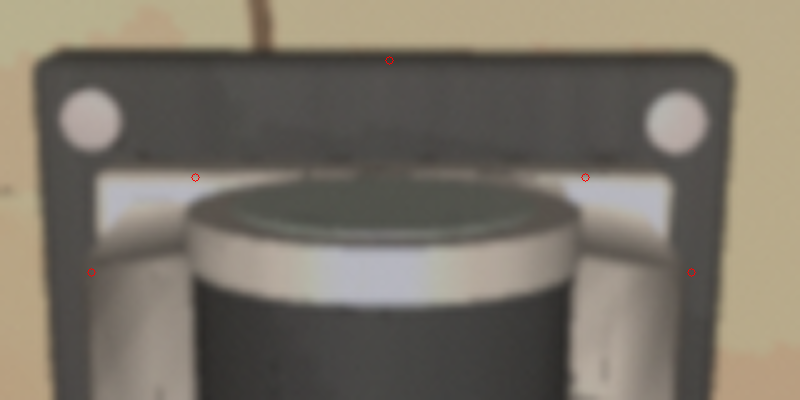

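Emit:
move_arm --claw '[3,3,3,3,3,3]' --pt "0 0.02 -0.02" --pt "0 0.03 -0.04" --pt "0 0.03 -0.04" --pt "0 0.03 -0.04" --pt "0 0.03 -0.04" --pt "0 0.03 -0.04" --roll '[0,0,0,0,0,0]'

```text
clock: 16.9
tool_pos: [444.5, -214.1, 57.5]
eef_rot: [-0.0, 0.996, 0.088, 0.002]
contact_force: [-0.4, 1.1, 6.4]
grip_width: 0.362
```

```bash
python3 st.py;python3 st.py
```

```text
17.15 [-4.09000e-01  4.70000e-01  6.29300e+00  8.30000e-02  1.23000e-01
 -3.90000e-02  4.44494e+02 -2.14144e+02  5.74650e+01  3.61000e-01] [-1.3000e-04  9.9616e-01  8.7570e-02  1.8800e-03]
17.55 [-4.85000e-01  5.48000e-01  6.25800e+00  5.70000e-02  1.23000e-01
 -2.80000e-02  4.44500e+02 -2.14153e+02  5.74730e+01  3.62000e-01] [-1.2000e-04  9.9615e-01  8.7610e-02  1.8500e-03]
```

Run:
```python
from workcell import job_done
print(job_done())
```

```text
the job is handed in; nothing more can be done
None
```

I lifted the barrel out of its rest by its two rings, laid it lengthwise in the V-block groove and pressed the stage down about half of its travel. I handed the job in at about 17.6 s with the barrel still gripped at 30 N and pressed.

**Press:** at hand-in the tool felt 6.3 N upward. Adding the barrel's weight, that puts the stage about 5.7 mm down. Judged by height, with contact at TCP z ≈ 63.5 mm and now at 57.5 mm, it is about 6.0 mm of the 12 mm. The readings held steady over the last checks.

**Seating:** the sideways force was trimmed to about 0.5 N, so both sloping faces carry nearly the same load. The wrist picture shows the barrel centred across the saddles.

**Position along the groove:** the references disagreed slightly. My earlier fit put the barrel on centre. The last picture showed it about 1 mm short of centre, towards the robot. I left this as it was, because sliding the barrel while pressed could have disturbed the seating.

**Bystanders:** in the last top picture the bottle, beaker, crucible and tape roll look where they were at the start. I compared them by eye and did not re-measure them.

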